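Pack the chocolate bar and breaking mallet into the gift box

TASK

Pack the gift set: lay the chocolate bar, face up, and the wooden breaking mallet flat and fully home in their own fitted compartments of the open wooden box, without dropping them or pressing hard. Then shut the lid all the way, without letting it slam, and leave the other things on the counter where they are.

Things in the scene. Friction and masses are not known exactly. Their poses are not given: they have to be found in the camera images.
- box: Wooden gift box fixed to the counter, outside 220 (x) x 197 (y) x 30 mm high, walls 5 mm. Origin: centre of underside, on the counter; x along its length, +y to the lid's hinge side, z up. Its wine-red insert is level on top at z 24 mm, with two compartments along x (see bar_place, mallet_place), crossed by a finger well (see well). Parts have 3 mm play each way.
- bar_place (a point): On the floor (box z 12 mm) of the bar's compartment, where the bar's origin comes to lie: box frame (19.5, 36.5, 12) mm. The compartment is 156 (x) x 66 (y) mm: box x -58.5 to 97.5, y 3.5 to 69.5. Axes as the box; the bar lies along x, either end first.
- mallet_place (a point): On the floor (box z 6 mm) of the mallet's compartment, where the mallet's origin comes to lie: box frame (0, -53.5, 6) mm. Handle slot 20 mm wide in y, its closed end at box x -86; it runs to the well; beyond the well a pocket for the head, box x 47 to 85, y -86.5 to -20.5 mm. So the head lies at the +x end. Axes as the box, same direction as the mallet's.
- well (a point): Middle of the finger well's bare floor, box frame (19.5, 0, 6) mm: a trough 55 mm wide (box x -8 to 47) right across the inside of the box in y, where fingers can reach down on both sides of both parts, to 6 mm below the bar's underside and level with the mallet's.
- lid (a joint): Lid hinge, rad: 0 shut, starts open 1.9 to 2.1 (stop 2.15), leaning away from the box. Lid: tray 220 x 197 mm, 24 mm deep, 0.15 kg; shut, it clears the laid parts. Hinge line along box x at box y 98.5, z 30 mm. Stiff hinge: stays where left above about 0.9 rad, sinks shut softly when left below about 0.5; 1 to 2 N at the free edge moves it.
- lid_edge (a point): Middle of the lid's free edge, on its outer (back) face, 197 mm from the hinge line; when shut it is the top of the box's -y side. Axes: when the lid is shut, as the box; they turn with the lid (its z points out of its outer face).
- bar: Chocolate bar, 150 (x) x 60 (y) x 18 mm (z), about 0.15 kg: brown, 2 x 5 squares with white swirls on its face, a cream paper band with a red stripe round its middle. Origin: centre of its underside; x along its length, z up out of its face. Lies face up on the counter; laid home it stands 6 mm proud of the insert.
- mallet: Beech mallet, 165 mm: round handle 14 mm thick, barrel head 32 mm diameter, 60 mm long across, two red rings; about 0.055 kg. Origin: on the surface it lies on, mid-length; x along the handle to the head, z up. Handle end x -83, head x 50 to 82, z 0 to 32 mm. As it lies, here or in its place, the handle rises 3.5 deg to the head. Best held at x 30 mm (axis 14 mm up), near the balance.
- jar: Bystander: glass jar of truffles, 76 mm wide, 106 mm high. Origin: centre of underside.
- spool: Bystander: red ribbon spool lying flat, 68 mm wide, 30 mm high. Origin: centre of underside.
- heart: Bystander: chocolate heart with red bow lying flat, about 85 mm, 17 mm high. Origin: about its centre, on its underside.
- tag: Bystander: price card on a brass pin with a wooden foot, 56 mm foot, 124 mm high. Origin: centre of underside.
Mind the look-alikes: they are no part of the job. Several things have the shape of the mallet; the one meant has the colours described above.

How it is judged (in metres and radians):
On the way, in this order (a step that is already met when the one before it is completed fails the run):
1. bar and mallet both lie home in their compartments, the lid still open (horizontal distance between bar and bar_place below 0.008 m and z of bar in the frame of bar_place between -0.004 and 0.004 m and angle between the x axis of each of bar, mallet and the x axis of box, either way round below 0.08 rad and angle between each of bar, mallet's own z axis and vertical below 0.06 rad and horizontal distance between mallet and mallet_place below 0.008 m and z of mallet in the frame of mallet_place between -0.004 and 0.004 m and value of joint lid above 1 rad), for 0.2 s.
2. the lid is shut (value of joint lid below 0.05 rad), for 0.2 s.
At the end, for the whole second after the job is handed in: The bar lies face up in its compartment and the mallet in its own, each within 8 mm of its place in plan, within 4 mm of its floor height, within 0.08 rad of the box's direction and flat within 0.06 rad, both released and at rest, and the lid is shut to within 0.05 rad (horizontal distance between bar and bar_place below 0.008 m and z of bar in the frame of bar_place between -0.004 and 0.004 m and angle between the x axis of each of bar, mallet and the x axis of box, either way round below 0.08 rad and angle between each of bar, mallet's own z axis and vertical below 0.06 rad and horizontal distance between mallet and mallet_place below 0.008 m and z of mallet in the frame of mallet_place between -0.004 and 0.004 m and value of joint lid below 0.05 rad and linear speed of each of bar, mallet below 0.02 m/s); the robot touches nothing.
It fails at once if the jar, ribbon spool, chocolate heart or price card is moved more than 25 mm or knocked over (distance of any of jar, spool, heart, tag from where it was at the start of the episode above 0.025 m or angle between any of jar, spool, heart, tag's own z axis and vertical above 0.3 rad).
It fails at once if the lid slams (turns shut faster than 4 rad/s) (velocity of joint lid below -4 rad/s).
It fails at once if the bar or the mallet is let fall (moves faster than 0.5 m/s with no finger on it) ((linear speed of bar above 0.5 m/s and contact force between the fingers and bar below 0.05 N) or (linear speed of mallet above 0.5 m/s and contact force between the fingers and mallet below 0.05 N)).
It fails at once if the bar or the mallet is pressed against the box with more than 40 N (contact force between any of bar, mallet and box above 40 N).
It also fails if it takes over 69 s, if anything falls off the work surface, if the arm or the gripper's body presses on something with over 40 N, if the wrist force passes 120 N, or if a joint passes its speed limit or range.

ROBOT

A 7-joint arm with a two-finger parallel gripper is mounted at the origin on the work surface. World frame = base frame: x ahead of the robot, y to its left, z up, the work surface at z = 0. Lengths are in mm, angles in rad, forces in N, time in s.
With the tool pointing down it reaches from about 400 to 875 mm from the base axis. Payload 4.4 kg.
Tool frame: the origin (TCP) lies at the very end of the fingers, on their centre line; the grasp point (between the pads) lies 19 mm behind it; z points along the fingers, y is the line along which they close (so a half turn about z gives the same grasp; the last joint's range is limited). The gripper opens to 85 mm and grips with 20 to 120 N. Pads are 22 mm wide; open, the fingers measure 114 mm over their backs; the gripper's body (76 mm by 85 mm) begins 54 mm behind the grasp point. The pads swing forward as they close: fully open they stand 13 mm farther back than shut.
Start: joints at [-1.229, 0.628, 0.038, 1.517, -0.027, 0.996, -0.02], TCP at [257.762, 596.721, 231.313] pointing down, gripper open.
Joint ranges: [-3.06, 3.06], [-0.37, 2.12], [-1.25, 1.32], [0.18, 2.47], [-1.1, 4.24], [0.23, 1.98], [-2.94, 2.94]. Speed limits (rad/s): [2.57, 2.57, 3.14, 3.14, 3.14, 3.14, 3.14].

INTERFACE

Orientations are given as [roll, pitch, yaw] about the fixed x, y, z axes, in that order (R = Rz(yaw) Ry(pitch) Rx(roll)).
In Python, from cell import status, get_image, ctrl, models gives the robot as it stands.
- The arm moves only by the shell command python3 -m handwheel 'ROWS' [OPENING]. ROWS is JSON, a list of rows, each an object with "delta_pos": the shift along the world's x, y, z in cm, a list of three; "yaw": the turn about the world's z in rad. A call has 1 to 10 rows; each row shifts and turns the commanded pose from where the row before left it; what a row does not reach is not made up. A row lasts 1/12 s, in which the tool goes at most 41.7 mm and 7.16 degrees, less where a joint would pass 70% of its speed; a pose out of reach is approached as far as the arm can. A call is refused whole if a number of a shift passes 4.17 or a number of a turn 0.125, either way. A call with a gripper value outside its range is refused whole. OPENING is the opening, from -1 (shut) to 1 (fully open), set as the call begins (- or left out, the last holds). The fingers move at their own pace and stop on an object; the grip force is fixed at half the most. Time passes only in rows, so rows that do not move let the fingers close. It gives the time, the measured TCP pose, the force, the opening and the grip force at its end, in the units of the state.
- status.read_state(): the state, without advancing time (a new reading comes with each control period).
- get_image(name): name is "side" or "top" or "wrist"; returns a dict with "color" (384x512x3 uint8, red, green, blue), "z_map" (384x512 float32, mm along the optical axis (not along the pixel's ray), 0 where there is no reading), "fx", "fy", "cx", "cy" (pixels), "k1" (the pictures are not rectified: a ray, as slopes to the right and down, at radius r is drawn at 1 + k1 r^2 times it, then the intrinsics apply), "position" and "rotation" of the camera in the world; the wrist camera has in their place "hand_eye" (4x4, takes a point from camera to tool coordinates, whose origin is the TCP and whose axes are the flange's). Camera axes: x right, y up, looking along -z (the intrinsics and any distortion apply to the point x, -y, -z); pixel columns grow to the right and rows downward; lengths in mm; the calibration is good to about 2 mm. A picture is of the moment at which its call begins: read the wrist's pose just before it.
- ctrl.finish_job(): hands the job in; it is judged then, once.
Trained networks look in a picture, given as the dict that the camera call returned (one of the last four; its "shot" number tells which), for a name from the list of things; names that differ only in an ending like _2 or _b are one class to them, and where a whole thing is asked for, a point or a joint stands for the part that bears it (a point fixed in the world has none). Each returns a list of dicts, best first, with "score" (0 to 1); they miss things now and then, are a little off and sometimes report something else, mostly with a low value. They report only what shows in the picture. A call takes as long as a camera call. They do not tell look-alikes from the thing itself.
- models.boxes_of(picture, name): "rect" ([left, top, right, bottom] in pixels, round what is visible of it).
The state is a dict: "clock": time; "qpos": joint angles; "qd": joint speeds; "tau": joint torques, N m; "eef_pos": TCP position; "tool_rot": TCP orientation; "force": force on the tool from outside, world axes, zero at the start; "torque": the same for the moment, N m; "width": finger opening in mm; "gripper_force": force on a finger pad.
Only numpy, scipy, OpenCV 4.12 (cv2) and the standard library are available. Lean on these libraries where they do the work, as an engineer would, in place of code of your own. Each camera call takes 0.05 s, during which the arm holds its last target. There are 200 camera calls.

## Working session

There is one attempt and no reset: what is moved stays moved. The work goes in short steps, Python scripts to look and compute and a shell command to move; the robot and the scene stay as the last step left them, time stands still between calls to the robot, and variables do not carry over. Pictures are saved under pics/ and viewed, at most 10 in all, crops included, and the job is handed in when it is done.

```bash
mkdir -p pics; cat > h.py <<'E'
import numpy as np, cv2
from cell import status, get_image, ctrl, models
from scipy.spatial.transform import Rotation as R
def cloud(im, T=None):
    """world xyz for each pixel (384x512x3), nan where none"""
    z=im["z_map"]; v,u=np.mgrid[0:z.shape[0],0:z.shape[1]].astype(float)
    xd=(u-im["cx"])/im["fx"]; yd=(v-im["cy"])/im["fy"]
    x,y=xd.copy(),yd.copy()
    for _ in range(8):
        s=1+im["k1"]*(x*x+y*y); x=xd/s; y=yd/s
    P=np.dstack([x*z,-y*z,-z]); P[z<=0]=np.nan
    if T is None:
        Rm=np.array(im["rotation"]); 
        if Rm.shape!=(3,3): Rm=R.from_euler('xyz',Rm.ravel()).as_matrix()
        return P@Rm.T+np.array(im["position"])
    return P@T[:3,:3].T+T[:3,3]
def wristT(st,im):
    T=np.eye(4);T[:3,:3]=R.from_euler('xyz',st["tool_rot"]).as_matrix() if np.size(st["tool_rot"])==3 else np.array(st["tool_rot"]);T[:3,3]=st["eef_pos"]
    return T@np.array(im["hand_eye"])
E
cat > a.py <<'E'
from h import *
st=status.read_state(); print({k:np.round(v,3).tolist() for k,v in st.items()})
ims=[]
for n in("top","side"):
    im=get_image(n); ims.append(im)
    print(n,im["fx"],im["k1"],np.round(im["position"],1).tolist(),np.shape(im["rotation"]))
    C=cloud(im); np.savez(n+".npz",C=C,c=im["color"])
    for k in("box","bar","mallet","lid","jar","spool","heart","tag"):
        for d in models.boxes_of(im,k)[:4]:
            r=np.round(d["rect"]).astype(int); u,v=(r[0]+r[2])//2,(r[1]+r[3])//2
            print(k,round(d["score"],2),r.tolist(),np.round(C[min(v,383),min(u,511)]).tolist())
cv2.imwrite("pics/a.png",cv2.resize(ims[0]["color"][:,:,::-1],(800,600)))
cv2.imwrite("pics/b.png",cv2.resize(ims[1]["color"][:,:,::-1],(800,600)))
E
python3 a.py
```

```text
{'clock': 0.0, 'qpos': [-1.229, 0.629, 0.038, 1.518, -0.027, 0.996, -0.02], 'qd': [-0.0, -0.0, 0.0, -0.001, 0.0, 0.002, 0.002], 'tau': [-0.0, -56.34, 1.226, -19.345, 0.011, 0.011, -0.0], 'eef_pos': [257.516, 596.138, 230.423], 'tool_rot': [-3.14, 0.0, 2.734], 'force': [-0.264, -0.354, 0.434], 'torque': [-0.039, 0.046, 0.011], 'gripper_force': 0.0, 'width': 85.417}
top 396.9575553270445 0.007714575862314573 [254.7, -61.9, 1170.1] (3,)
bar 0.82 [337, 158, 372, 209] [554.0, -324.0, 20.0]
mallet 0.77 [289, 157, 315, 215] [540.0, -172.0, 4.0]
mallet 0.59 [331, 280, 374, 338] [193.0, -319.0, 16.0]
lid 0.79 [120, 114, 197, 213] [558.0, 240.0, 113.0]
lid 0.22 [337, 159, 371, 208] [554.0, -324.0, 20.0]
jar 0.92 [226, 87, 251, 120] [754.0, 30.0, 104.0]
spool 0.76 [306, 237, 334, 258] [358.0, -226.0, 28.0]
heart 0.63 [273, 93, 302, 124] [788.0, -116.0, 12.0]
heart 0.26 [116, 112, 259, 232] [559.0, 174.0, 30.0]
tag 0.94 [324, 108, 351, 135] [737.0, -267.0, 47.0]
side 463.5066429384621 0.009931153364513988 [334.1, -1054.9, 881.3] (3,)
box 0.58 [228, 91, 305, 204] [544.0, 209.0, 39.0]
bar 0.58 [279, 263, 339, 293] [557.0, -340.0, 16.0]
mallet 0.85 [261, 216, 319, 252] [543.0, -183.0, 16.0]
mallet 0.7 [223, 91, 305, 204] [538.0, 212.0, 37.0]
mallet 0.59 [127, 278, 189, 312] [195.0, -317.0, -1.0]
lid 0.81 [235, 94, 304, 157] [558.0, 228.0, 109.0]
jar 0.63 [334, 147, 364, 191] [758.0, 1.0, 72.0]
spool 0.8 [208, 242, 233, 270] [351.0, -240.0, 24.0]
spool 0.37 [225, 95, 304, 200] [538.0, 212.0, 37.0]
spool 0.2 [262, 213, 320, 250] [553.0, -155.0, -1.0]
heart 0.72 [357, 202, 386, 223] [730.0, -249.0, 124.0]
tag 0.58 [359, 211, 390, 257] [737.0, -273.0, 70.0]
```

View pics/a.png

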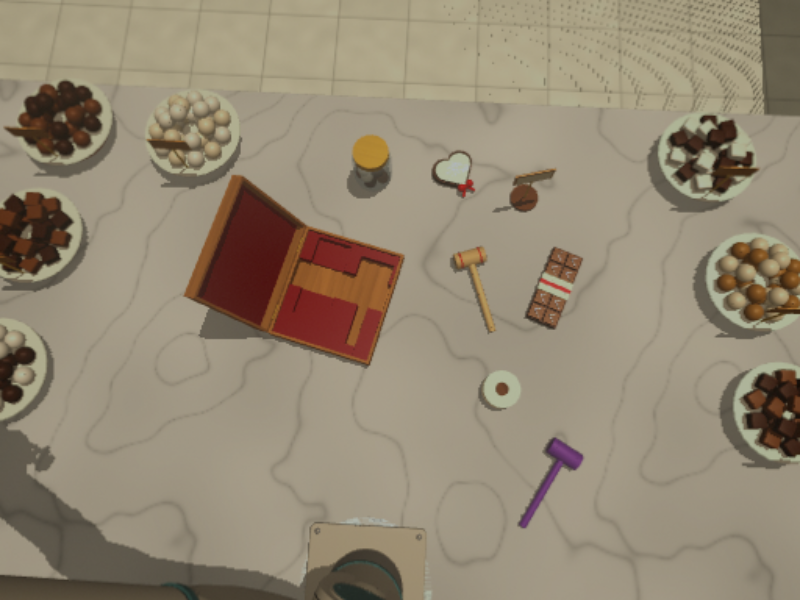

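View pics/b.png

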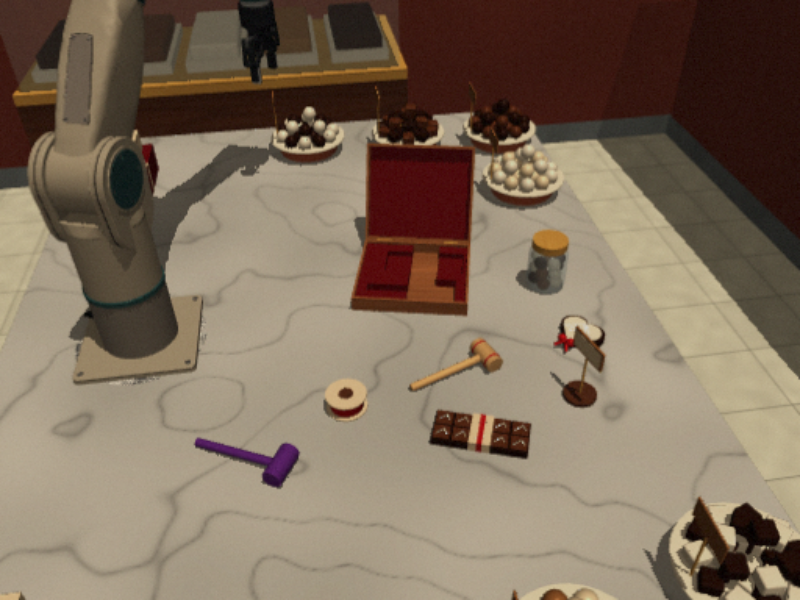

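The top view shows the open box (≈335,295 of 800x600), the beech mallet with red rings (≈475,290), the bar (≈555,287) and a purple look-alike (≈550,480). The side view agrees. Next I'll measure these geometrically.

```bash
cat > b.py <<'E'
from h import *
d=np.load("top.npz"); C=d["C"]; c=d["c"]
hsv=cv2.cvtColor(c,cv2.COLOR_RGB2HSV)
def sel(u0,v0,u1,v1,lo,hi):
    m=np.zeros(C.shape[:2],bool); m[v0:v1,u0:u1]=1
    return m&(C[...,2]>lo)&(C[...,2]<hi)
def rect(P): 
    (cx,cy),(w,h),a=cv2.minAreaRect(P[:,:2].astype(np.float32)); return np.round([cx,cy,w,h,a],1)
print("table z",np.nanmedian(C[200:230,270:290,2]))
m=sel(330,150,380,215,8,40); P=C[m]; print("bar",rect(P),np.median(P[:,2]),m.sum(),np.round(P.mean(0),1))
u,s,vt=np.linalg.svd(P[:,:2]-P[:,:2].mean(0),full_matrices=False); print(vt[0],np.degrees(np.arctan2(vt[0][1],vt[0][0])))
m=sel(285,150,320,217,3,50)&(hsv[...,1]>90); P=C[m]; print("mallet",rect(P),m.sum(),np.round(P.mean(0),1))
h=P[P[:,2]>20]; print("head",rect(h),np.round(h.mean(0),1),h[:,2].max())
g=P[P[:,2]<18]; print("handle",rect(g),np.round(g.mean(0),1))
gm=g.mean(0)[:2]; dv=h.mean(0)[:2]-gm; print("dir",np.degrees(np.arctan2(dv[1],dv[0])))
# box rim: wood within z 26..34
m=sel(165,140,262,236,26,35); P=C[m]; print("rim",rect(P),m.sum(),np.median(P[:,2]))
m=sel(165,140,262,236,20,26); P=C[m]; print("insert",rect(P),m.sum(),np.median(P[:,2]))
m=sel(115,110,200,236,40,260); P=C[m]; A=np.c_[P,np.ones(len(P))]; ce=P.mean(0); u,s,vt=np.linalg.svd(P-ce,full_matrices=False); print("lid",ce,vt[2],P[:,2].max(), P[P[:,2]>P[:,2].max()-12].mean(0))
cv2.imwrite("pics/c.png",cv2.resize(c[100:250,110:390,::-1],(800,430),interpolation=cv2.INTER_CUBIC))
E
python3 b.py
```

```text
table z -0.46539310050684435
bar [ 555.6 -327.3   60.7  152.2   69.7] 16.932083345718183 991 [ 553.2 -326.2   16.7]
[-0.93454521  0.35584442] 159.15479405005902
mallet [ 542.5 -188.9  162.8   64.    21.7] 398 [ 563.5 -175.4   21.7]
head [ 563.7 -178.   115.4   59.    22. ] [ 597.  -164.1   27.7] 37.147030573935126
handle [ 531.9 -173.9  147.7   65.4    7.3] [ 518.  -190.9   14.2]
dir 18.71802698581337
rim [520.6  99.1 223.  221.2  75.7] 1226 29.260014799652595
insert [519.4  97.3 219.6 219.2  75.6] 1820 23.34743113811362
lid [557.913612   245.49160038 130.23836168] [-0.2207988  -0.89350941  0.39101   ] 212.26769774321906 [561.71510298 269.57144992 204.59386914]
```

```bash
python3 -m handwheel '[{"delta_pos":[3.5,-4,1.5]},{"delta_pos":[2,-4,1.5]},{"delta_pos":[1,-4,1.5]},{"delta_pos":[1,-4,1.5]},{"delta_pos":[1,-4,1.5]},{"delta_pos":[1,-4,1.5]},{"delta_pos":[1,-4,0]},{"delta_pos":[1,-4,0]},{"delta_pos":[1,-4,0]},{"delta_pos":[1,-4,0]}]' 1; python3 -m handwheel '[{"delta_pos":[1,-4,0]},{"delta_pos":[1,-4,0]},{"delta_pos":[1,-4,0]},{"delta_pos":[1,-4,0]},{"delta_pos":[1,-4,0]},{"delta_pos":[1,-4,0]},{"delta_pos":[1,-4,0]},{"delta_pos":[1,-4,0]},{"delta_pos":[1,-4,0]},{"delta_pos":[1,-4,0]}]'
```

```text
schema error: expected keys delta_pos, yaw
schema error: expected keys delta_pos, yaw
```

```bash
python3 -m handwheel '[{"delta_pos":[1,-3,2.2],"yaw":0.04},{"delta_pos":[1,-3.5,2.2],"yaw":0.04},{"delta_pos":[1,-4,2.2],"yaw":0.04},{"delta_pos":[1,-4,2],"yaw":0.04},{"delta_pos":[1,-4,1.4],"yaw":0},{"delta_pos":[1.5,-4,0],"yaw":0},{"delta_pos":[1.5,-4,0],"yaw":0},{"delta_pos":[2,-4,0],"yaw":0},{"delta_pos":[2.3,-4,0],"yaw":0},{"delta_pos":[2.5,-4,0],"yaw":0}]' 1; python3 -m handwheel '[{"delta_pos":[2.5,-4,0],"yaw":0},{"delta_pos":[2.5,-4,0],"yaw":0},{"delta_pos":[2.5,-4,0],"yaw":0},{"delta_pos":[2,-4,0],"yaw":0},{"delta_pos":[0,0,0],"yaw":0},{"delta_pos":[0,0,0],"yaw":0},{"delta_pos":[0,0,0],"yaw":0}]'
cat > w.py <<'E'
import sys
from h import *
st=status.read_state(); im=get_image("wrist"); C=cloud(im,wristT(st,im)); n=sys.argv[1]
np.savez(n+".npz",C=C,c=im["color"]); print(np.round(st["eef_pos"],1),np.round(st["tool_rot"],3),st["clock"],np.round(np.array(im["hand_eye"]),2).tolist(), im["fx"])
cv2.imwrite(f"pics/{n}.png",cv2.resize(im["color"][:,:,::-1],(640,480)))
E
python3 w.py w1
```

```text
clock: 1.73
eef_pos: [396.1, 233.5, 326.6]
tool_rot: [3.141, 0.0, 2.894]
force: [0.5, 0.9, 0.8]
width: 86.0
gripper_force: 0.0
clock: 2.32
eef_pos: [480.5, 92.6, 326.0]
tool_rot: [3.141, -0.001, 2.894]
force: [0.2, 2.2, -0.6]
width: 85.7
gripper_force: 0.0
[480.5  92.6 326. ] [ 3.141e+00 -1.000e-03  2.894e+00] 2.3167 [[-0.0, 0.95, 0.33, 84.34], [1.0, 0.0, -0.0, -0.08], [-0.0, 0.33, -0.95, -142.77], [0.0, 0.0, 0.0, 1.0]] 301.6863782244092
```

View pics/w1.png

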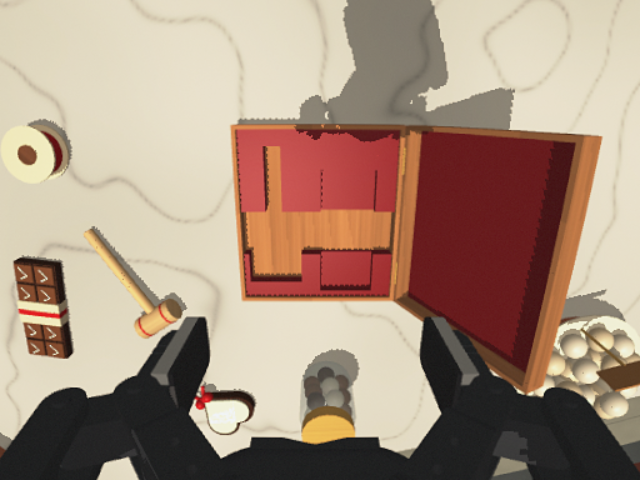

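The wrist view shows the box (rim ≈235–405, 125–300), beech mallet (≈135,285) and bar (≈42,308). All can be measured from this one picture.

```bash
cat > m.py <<'E'
from h import *
from scipy.optimize import minimize
d=np.load("w1.npz"); C=d["C"]; c=d["c"]; hsv=cv2.cvtColor(c,cv2.COLOR_RGB2HSV)
s=.8
def sel(u0,v0,u1,v1,lo,hi):
    m=np.zeros(C.shape[:2],bool); m[int(v0*s):int(v1*s),int(u0*s):int(u1*s)]=1
    return m&(C[...,2]>lo)&(C[...,2]<hi)
def rect(P):
    (cx,cy),(w,h),a=cv2.minAreaRect(P[:,:2].astype(np.float32)); return np.round([cx,cy,w,h,a],1)
print("table",np.nanmedian(C[int(230*s):int(250*s),int(190*s):int(220*s),2]))
P=C[sel(8,250,80,365,9,30)]; print("bar",rect(P),np.median(P[:,2]),len(P))
m=sel(80,222,192,340,3,50)&(hsv[...,1]>60); P=C[m]; print("mallet",rect(P),len(P))
h=P[P[:,2]>22]; print("head",rect(h),h.mean(0),h[:,2].max())
# box: all points above 18 left of hinge
P=C[sel(228,118,400,305,18,36)]; print("box",rect(P),len(P),np.percentile(P[:,2],[5,50,95]))
# fit: rim points z>27: box sides -y,+-x ; use heights model
P=C[sel(225,115,401,305,-3,40)]; P=P[~np.isnan(P[:,2])]
def model(x,y): # height map in box frame
    z=np.full(x.shape,24.)
    z[(x>-58.5)&(x<97.5)&(y>3.5)&(y<69.5)]=12
    z[(x>-86)&(x<47)&(np.abs(y+53.5)<10)]=6
    z[(x>47)&(x<85)&(y>-86.5)&(y<-20.5)]=6
    z[(x>-8)&(x<47)&(np.abs(y)<93.5)]=6
    z[(np.abs(x)>105)|(np.abs(y)>93.5)]=30
    z[(np.abs(x)>110)|(y<-98.5)]=0
    return z
def cost(p):
    a=p[2]; dx,dy=P[:,0]-p[0],P[:,1]-p[1]; x=np.cos(a)*dx+np.sin(a)*dy; y=-np.sin(a)*dx+np.cos(a)*dy
    return np.minimum(np.abs(P[:,2]-p[3]-model(x,y)),10).mean()
best=None
for x0 in(515,525):
  for a0 in(-.27,-.22):
    r=minimize(cost,[x0,98,a0,0],method="Nelder-Mead",options=dict(initial_simplex=np.array([[x0,98,a0,0],[x0+8,98,a0,0],[x0,106,a0,0],[x0,98,a0+.05,0],[x0,98,a0,1]])))
    print(r.x,r.fun)
    if best is None or r.fun<best.fun: best=r
p=best.x; Rb=R.from_euler('z',p[2]).as_matrix()
for n,q in(("bar_place",(19.5,36.5,12)),("mallet30",(30,-53.5,6)),("well",(19.5,0,6))): print(n,np.round(Rb@q+[p[0],p[1],0],1))
P=C[sel(408,120,610,400,45,260)];ce=P.mean(0); vt=np.linalg.svd(P-ce,full_matrices=False)[2]; print("lid",ce,vt[2],P[:,2].max())
E
python3 m.py
```

```text
table 0.3157869311646948
bar [ 555.1 -326.6   63.1  150.7   68.6] 17.46931361835641 2562
mallet [ 539.2 -171.9  164.2   61.3   10.3] 1387
head [ 596.9 -163.6   42.1   61.4   16.4] [ 600.77936693 -159.59145232   28.71549695] 33.6976365739248
box [517.5  90.6 205.3 220.8  75.7] 10510 [22.66374213 24.43099856 30.65999819]
[ 5.16891729e+02  8.70157164e+01 -2.49482224e-01  2.31212129e-01] 1.1336267396288544
[ 5.16834771e+02  8.71467020e+01 -2.48167312e-01  1.90980602e-01] 1.1350284374765027
[ 5.16911863e+02  8.71056492e+01 -2.47155784e-01  1.56144561e-01] 1.1362005787095075
[ 5.16899021e+02  8.70607601e+01 -2.49191578e-01  1.75196915e-01] 1.1327807523550006
bar_place [544.8 117.6  12. ]
mallet30 [532.8  27.8   6. ]
well [535.8  82.3   6. ]
lid [571.60520351 264.74690156 134.28505707] [ 0.29421656 -0.87583563  0.3825553 ] 209.7427138390214
```

```bash
python3 -m handwheel '[{"delta_pos":[0.6,-2,-1],"yaw":-0.03},{"delta_pos":[0.6,-3.3,-1.5],"yaw":-0.03},{"delta_pos":[0.6,-3.3,-1.5],"yaw":-0.03},{"delta_pos":[0.6,-3.3,-1.5],"yaw":-0.025},{"delta_pos":[0.6,-3.3,-1.5],"yaw":0},{"delta_pos":[0.6,-3.3,-1.5],"yaw":0},{"delta_pos":[0.6,-3.3,-1.5],"yaw":0},{"delta_pos":[0.6,-3.3,-1.5],"yaw":0},{"delta_pos":[0.6,-3.3,-1.5],"yaw":0},{"delta_pos":[0.6,-3.3,-1.5],"yaw":0}]' 1; python3 -m handwheel '[{"delta_pos":[0.6,-3.3,-1.5],"yaw":0},{"delta_pos":[0.6,-3.3,-1.5],"yaw":0},{"delta_pos":[0.3,-2.6,-1.5],"yaw":0},{"delta_pos":[0,-1,-1],"yaw":0},{"delta_pos":[0,0,0],"yaw":0},{"delta_pos":[0,0,0],"yaw":0},{"delta_pos":[0,0,0],"yaw":0}]'
python3 w.py w2
python3 - <<'E'
import numpy as np,cv2
d=np.load("w2.npz"); C=d["C"]
m=(C[...,2]>10)&(C[...,2]<25)&(np.abs(C[...,0]-555)<95)&(np.abs(C[...,1]+327)<60); P=C[m]
print(len(P),np.round(P.mean(0),1),cv2.minAreaRect(P[:,:2].astype(np.float32)),np.median(P[:,2]))
E
```

```text
clock: 3.2
eef_pos: [541.7, -223.8, 180.4]
tool_rot: [3.14, -0.0, 2.783]
force: [1.2, 0.3, -0.4]
width: 85.4
gripper_force: 0.0
clock: 3.78
eef_pos: [557.0, -323.7, 126.7]
tool_rot: [3.139, 0.0, 2.782]
force: [0.4, 0.5, -0.9]
width: 85.2
gripper_force: 0.0
[ 557.  -323.7  126.7] [3.139 0.    2.782] 3.7833 [[-0.0, 0.95, 0.33, 84.33], [1.0, 0.0, -0.0, -0.09], [-0.0, 0.33, -0.95, -142.77], [0.0, 0.0, 0.0, 1.0]] 301.6863782244092
10907 [ 547.8 -324.6   17.6] ((555.22021484375, -327.4992980957031), (60.68999099731445, 149.45318603515625), 69.31224822998047) 17.949739992685778
```

```bash
python3 -m handwheel '[{"delta_pos":[-0.18,-0.38,-2],"yaw":0},{"delta_pos":[0,0,-2.5],"yaw":0},{"delta_pos":[0,0,-2.5],"yaw":0},{"delta_pos":[0,0,-2],"yaw":0},{"delta_pos":[0,0,-1.5],"yaw":0},{"delta_pos":[0,0,-1.2],"yaw":0},{"delta_pos":[0,0,-0.7],"yaw":0},{"delta_pos":[0,0,0],"yaw":0},{"delta_pos":[0,0,0],"yaw":0}]' 1; python3 -m handwheel '[{"delta_pos":[0,0,0],"yaw":0},{"delta_pos":[0,0,0],"yaw":0},{"delta_pos":[0,0,0],"yaw":0},{"delta_pos":[0,0,0],"yaw":0},{"delta_pos":[0,0,0],"yaw":0},{"delta_pos":[0,0,0],"yaw":0},{"delta_pos":[0,0,0],"yaw":0}]' -1
```

```text
clock: 4.58
eef_pos: [554.6, -330.3, 2.7]
tool_rot: [3.141, 0.001, 2.78]
force: [0.8, -0.3, 0.4]
width: 85.3
gripper_force: 0.0
clock: 5.17
eef_pos: [555.0, -331.1, 3.7]
tool_rot: [3.142, 0.002, 2.779]
force: [-1.4, 2.2, 5.5]
width: 58.2
gripper_force: 65.2
```

```bash
python3 -m handwheel '[{"delta_pos":[0,0,0.4],"yaw":0},{"delta_pos":[0,0,1],"yaw":0},{"delta_pos":[0,0,1.6],"yaw":0},{"delta_pos":[0,0,2],"yaw":0},{"delta_pos":[0,0,2],"yaw":0},{"delta_pos":[0,0,2],"yaw":0},{"delta_pos":[0,0,1],"yaw":0},{"delta_pos":[0,0,0],"yaw":0},{"delta_pos":[0,0,0],"yaw":0},{"delta_pos":[0,0,0],"yaw":0}]' -1
python3 w.py w3
cat > bar.py <<'E'
import numpy as np,cv2,sys
from cell import status
st=status.read_state(); t=np.array(st["eef_pos"]); d=np.load(sys.argv[1]); C=d["C"]
Q=C-t; m=(Q[...,2]>3)&(Q[...,2]<28)&(np.hypot(Q[...,0],Q[...,1])<85); 
y=st["tool_rot"][2]; ux=Q[...,0]*np.cos(y)+Q[...,1]*np.sin(y); uy=-Q[...,0]*np.sin(y)+Q[...,1]*np.cos(y)
m&=np.abs(uy)<29
print("tool-frame x range",np.percentile(ux[m],[.3,99.7]))
for lo,hi in((-75,-40),(-40,-15),(15,40),(40,75)):
    k=m&(ux>lo)&(ux<hi); print(lo,hi,k.sum(),"topz-tcp",np.median(Q[...,2][k]) if k.sum() else None)
P=np.c_[ux[m],uy[m]]; print(cv2.minAreaRect(P.astype(np.float32)))
E
python3 bar.py w3.npz
```

```text
clock: 6.0
eef_pos: [553.2, -330.1, 101.0]
tool_rot: [3.141, -0.002, 2.779]
force: [-0.5, 0.6, -1.4]
width: 58.0
gripper_force: 64.6
[ 553.2 -330.1  101. ] [ 3.141e+00 -2.000e-03  2.779e+00] 6.0 [[-0.0, 0.95, 0.33, 84.33], [1.0, 0.0, -0.0, -0.09], [-0.0, 0.33, -0.95, -142.77], [0.0, 0.0, 0.0, 1.0]] 301.6863782244092
tool-frame x range [-53.79944235  75.28317502]
-75 -40 1897 topz-tcp 13.70979186775159
-40 -15 3860 topz-tcp 14.333416057267883
15 40 6050 topz-tcp 14.651327799361141
40 75 10389 topz-tcp 14.528416059067098
((7.804466247558594, -0.0003948211669921875), (57.993045806884766, 135.30810546875), 89.99927520751953)
```

View pics/w3.png

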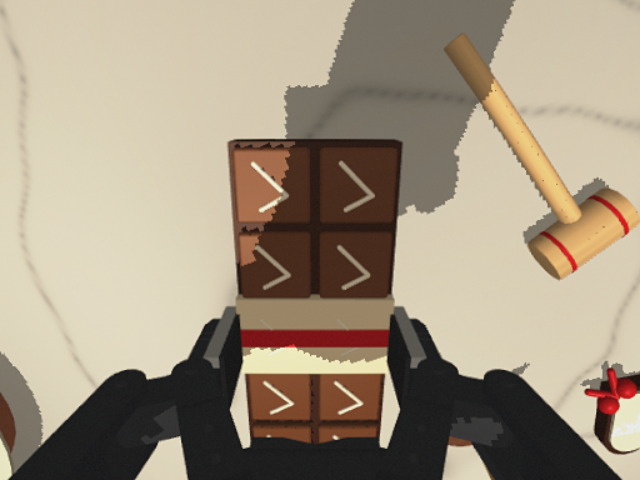

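```bash
python3 -m handwheel '[{"delta_pos":[0,1.2,0],"yaw":0},{"delta_pos":[0,2.4,0],"yaw":0},{"delta_pos":[0,3.2,0],"yaw":0.02},{"delta_pos":[0,3.4,0],"yaw":0.02},{"delta_pos":[0,3.4,0],"yaw":0.02},{"delta_pos":[0,3.4,0],"yaw":0.02},{"delta_pos":[0,3.4,0],"yaw":0.02},{"delta_pos":[0,3.4,0],"yaw":0.014},{"delta_pos":[0,3.4,0],"yaw":0},{"delta_pos":[0,3.4,0],"yaw":0}]' -1; python3 -m handwheel '[{"delta_pos":[-0.2,3.4,0],"yaw":0},{"delta_pos":[-0.2,3.4,0],"yaw":0},{"delta_pos":[-0.2,3,0],"yaw":0},{"delta_pos":[-0.2,2.2,0],"yaw":0},{"delta_pos":[0,1.2,0],"yaw":0},{"delta_pos":[0,0,0],"yaw":0},{"delta_pos":[0,0,0],"yaw":0},{"delta_pos":[0,0,0],"yaw":0}]'
python3 w.py w4; python3 bar.py w4.npz
```

```text
clock: 6.88
eef_pos: [552.8, -22.1, 101.3]
tool_rot: [3.142, -0.002, 2.893]
force: [0.0, 0.3, -2.2]
width: 58.3
gripper_force: 64.6
clock: 7.55
eef_pos: [546.0, 105.1, 101.9]
tool_rot: [-3.14, 0.0, 2.89]
force: [-1.1, -0.1, -2.5]
width: 58.3
gripper_force: 64.6
[546.  105.1 101.9] [-3.14  0.    2.89] 7.55 [[-0.0, 0.95, 0.33, 84.34], [1.0, 0.0, -0.0, -0.08], [-0.0, 0.33, -0.95, -142.77], [0.0, 0.0, 0.0, 1.0]] 301.6863782244092
tool-frame x range [-53.49868812  75.66777542]
-75 -40 1844 topz-tcp 13.41099920990213
-40 -15 3840 topz-tcp 14.021557721832096
15 40 6033 topz-tcp 14.210496651087809
40 75 10380 topz-tcp 14.055930767354965
((8.124931335449219, 0.00145721435546875), (57.99583053588867, 135.38636779785156), 89.9977798461914)
```

View pics/w4.png

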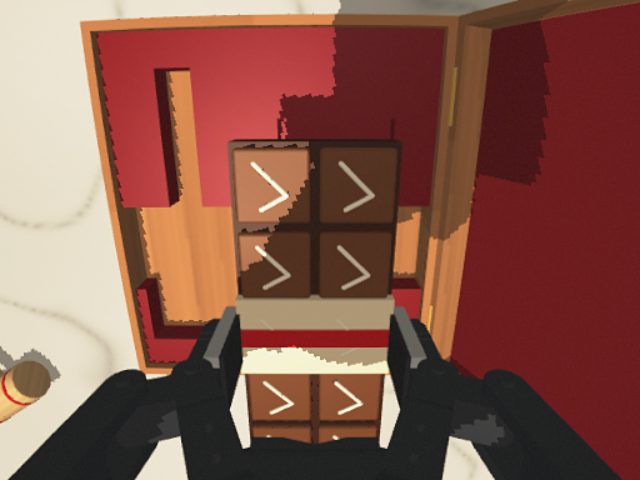

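The bar sits square above its compartment, centred on the tool, with about 12 mm still to go toward the hinge. I'll refit the box from this closer view.

```bash
cat > fit.py <<'E'
import sys
from h import *
from scipy.optimize import minimize
C=np.load(sys.argv[1])["C"]; P=C.reshape(-1,3); P=P[~np.isnan(P[:,2])]
p0=np.array([516.9,87.1,-.249,0])
def loc(p,P):
    a=p[2]; dx,dy=P[:,0]-p[0],P[:,1]-p[1]; return np.cos(a)*dx+np.sin(a)*dy,-np.sin(a)*dx+np.cos(a)*dy
x,y=loc(p0,P); P=P[(np.abs(x)<120)&(y>-110)&(y<92)&(P[:,2]<36)&(P[:,2]>-4)]
hx=eval(sys.argv[2]) if len(sys.argv)>2 else ()   # exclude box region already filled
if hx: x,y=loc(p0,P); P=P[~((x>hx[0])&(x<hx[1])&(y>hx[2])&(y<hx[3]))]
def model(x,y):
    z=np.full(x.shape,24.)
    z[(x>-58.5)&(x<97.5)&(y>3.5)&(y<69.5)]=12
    z[(x>-86)&(x<47)&(np.abs(y+53.5)<10)]=6
    z[(x>47)&(x<85)&(y>-86.5)&(y<-20.5)]=6
    z[(x>-8)&(x<47)&(np.abs(y)<93.5)]=6
    z[(np.abs(x)>105)|(np.abs(y)>93.5)]=30
    z[(np.abs(x)>110)|(y<-98.5)]=0
    return z
f=lambda p: np.minimum(np.abs(P[:,2]-p[3]-model(*loc(p,P))),10).mean()
r=minimize(f,p0,method="Nelder-Mead",options=dict(initial_simplex=np.array([p0,p0+[5,0,0,0],p0+[0,5,0,0],p0+[0,0,.03,0],p0+[0,0,0,1]])))
p=r.x; print(np.round(p,3),r.fun,len(P)); Rb=R.from_euler('z',p[2]).as_matrix()
for n,q in(("bar_place",(19.5,36.5,12)),("mallet30",(30,-53.5,6)),("mallet0",(0,-53.5,6))): print(n,np.round(Rb@q+[p[0],p[1],0],1))
E
python3 fit.py w4.npz; python3 fit.py w1.npz
python3 -c "
from cell import status
s=status.read_state();print(s['eef_pos'],s['clock'])"
```

```text
[ 5.16904e+02  8.69180e+01 -2.48000e-01  1.85000e-01] 1.1603904920049661 47259
bar_place [544.8 117.5  12. ]
mallet30 [532.9  27.7   6. ]
mallet0 [503.8  35.1   6. ]
[ 5.16891e+02  8.70230e+01 -2.49000e-01  2.02000e-01] 1.0969253918278956 19090
bar_place [544.8 117.6  12. ]
mallet30 [532.8  27.8   6. ]
mallet0 [503.7  35.2   6. ]
[546.1137456  104.7832933  101.98712182] 7.6
```

```bash
python3 -m handwheel '[{"delta_pos":[-0.1,0.6,-0.5],"yaw":0},{"delta_pos":[0,0.7,-1],"yaw":0},{"delta_pos":[0,0,-1.2],"yaw":0},{"delta_pos":[0,0,-1.2],"yaw":0},{"delta_pos":[0,0,-1.2],"yaw":0},{"delta_pos":[0,0,-1],"yaw":0},{"delta_pos":[0,0,-0.5],"yaw":0},{"delta_pos":[0,0,-0.2],"yaw":0},{"delta_pos":[0,0,0],"yaw":0},{"delta_pos":[0,0,0],"yaw":0}]' -1; python3 -c "
from h import *
import time
s=status.read_state();print(s['eef_pos'],s['tool_rot'])"; python3 w.py w5; python3 bar.py w5.npz
```

```text
clock: 8.43
eef_pos: [545.3, 120.2, 34.2]
tool_rot: [3.141, 0.0, 2.893]
force: [0.6, 1.1, -1.8]
width: 58.3
gripper_force: 64.6
[545.26087989 120.22145723  34.23822232] [3.14142514e+00 4.18089864e-04 2.89254900e+00]
[545.3 120.2  34.2] [3.141 0.    2.893] 8.4333 [[-0.0, 0.95, 0.33, 84.34], [1.0, 0.0, -0.0, -0.08], [-0.0, 0.33, -0.95, -142.77], [0.0, 0.0, 0.0, 1.0]] 301.6863782244092
tool-frame x range [-53.59607986  75.58712092]
-75 -40 1848 topz-tcp 13.285976017541117
-40 -15 3851 topz-tcp 13.88515310331887
15 40 6055 topz-tcp 14.068473931644164
40 75 10380 topz-tcp 13.873741100795613
((8.23291015625, 0.002872467041015625), (135.02903747558594, 57.993045806884766), 0.0009043282479979098)
```

```bash
python3 fit.py w5.npz; python3 -c "
from h import *
for i in range(4):
  s=status.read_state();print(np.round(s['eef_pos'],2),s['clock']); get_image('top')"
```

```text
[ 5.17168e+02  8.71150e+01 -2.46000e-01  1.17000e-01] 1.2246283146518493 79461
bar_place [545.  117.8  12. ]
mallet30 [533.2  27.9   6. ]
mallet0 [504.1  35.2   6. ]
[545.42 120.29  34.49] 8.4833
[545.49 120.38  34.63] 8.5333
[545.46 120.42  34.65] 8.5833
[545.37 120.41  34.62] 8.6333
```

```bash
python3 -m handwheel '[{"delta_pos":[-0.04,-0.25,0],"yaw":0},{"delta_pos":[0,0,-0.2],"yaw":0},{"delta_pos":[0,0,-0.2],"yaw":0},{"delta_pos":[0,0,0],"yaw":0}]' -1; python3 -m handwheel '[{"delta_pos":[0,0,-0.25],"yaw":0},{"delta_pos":[0,0,-0.25],"yaw":0},{"delta_pos":[0,0,-0.25],"yaw":0},{"delta_pos":[0,0,-0.25],"yaw":0},{"delta_pos":[0,0,0],"yaw":0},{"delta_pos":[0,0,0],"yaw":0}]'
```

```text
clock: 9.02
eef_pos: [544.3, 117.7, 29.7]
tool_rot: [-3.141, -0.001, 2.893]
force: [0.1, 0.2, -0.8]
width: 58.0
gripper_force: 64.6
clock: 9.52
eef_pos: [544.4, 117.8, 19.8]
tool_rot: [-3.141, -0.0, 2.893]
force: [-0.1, 0.4, -1.8]
width: 58.5
gripper_force: 64.6
```

```bash
python3 -m handwheel '[{"delta_pos":[0,0,-0.15],"yaw":0},{"delta_pos":[0,0,-0.1],"yaw":0},{"delta_pos":[0,0,0],"yaw":0}]' -1; python3 -m handwheel '[{"delta_pos":[0,0,-0.1],"yaw":0},{"delta_pos":[0,0,0],"yaw":0},{"delta_pos":[0,0,0],"yaw":0}]'
```

```text
clock: 9.77
eef_pos: [544.5, 117.8, 17.4]
tool_rot: [-3.142, -0.0, 2.893]
force: [-0.7, -0.9, -2.4]
width: 58.4
gripper_force: 64.6
clock: 10.02
eef_pos: [544.6, 117.8, 16.5]
tool_rot: [-3.142, -0.0, 2.893]
force: [-0.5, -0.2, -1.8]
width: 58.3
gripper_force: 64.6
```

```bash
python3 -m handwheel '[{"delta_pos":[0,0,-0.07],"yaw":0},{"delta_pos":[0,0,0],"yaw":0},{"delta_pos":[0,0,0],"yaw":0}]' -1; python3 -m handwheel '[{"delta_pos":[0,0,0],"yaw":0},{"delta_pos":[0,0,0],"yaw":0},{"delta_pos":[0,0,0],"yaw":0},{"delta_pos":[0,0,0],"yaw":0}]' 0.65
```

```text
clock: 10.27
eef_pos: [544.6, 117.8, 15.9]
tool_rot: [3.142, 0.0, 2.893]
force: [0.4, 0.1, -1.9]
width: 58.4
gripper_force: 64.6
clock: 10.6
eef_pos: [544.8, 117.8, 16.0]
tool_rot: [3.141, 0.0, 2.893]
force: [-0.2, 0.7, 0.5]
width: 70.5
gripper_force: 0.0
```

```bash
python3 -m handwheel '[{"delta_pos":[0,0,0.5],"yaw":0},{"delta_pos":[0,0,1],"yaw":0},{"delta_pos":[0,0,2],"yaw":0},{"delta_pos":[0,0,3],"yaw":0},{"delta_pos":[0,0,3],"yaw":0},{"delta_pos":[0,0,1.5],"yaw":0},{"delta_pos":[0,0,0],"yaw":0},{"delta_pos":[0,0,0],"yaw":0}]'
python3 w.py w6; cat > c6.py <<'E'
from h import *
C=np.load("w6.npz")["C"]; P=C.reshape(-1,3);P=P[~np.isnan(P[:,2])]
a=-.248; dx,dy=P[:,0]-516.9,P[:,1]-87; x=np.cos(a)*dx+np.sin(a)*dy; y=-np.sin(a)*dx+np.cos(a)*dy
m=(x>-58)&(x<97)&(y>4)&(y<69)&(P[:,2]>25)&(P[:,2]<36)
print("bar",m.sum(),cv2.minAreaRect(np.c_[x,y][m].astype(np.float32)))
A=np.c_[x[m],y[m],np.ones(m.sum())]; print("plane",np.linalg.lstsq(A,P[m,2],rcond=None)[0],np.median(P[m,2]))
m=(np.abs(P[:,2]-24)<3)&(np.abs(x)<100)&(np.abs(y)<90); print("insert z",np.median(P[m,2]))
E
python3 c6.py
python3 - <<'E'
from h import *
d=np.load("w3.npz"); C=d["C"]; hsv=cv2.cvtColor(d["c"],cv2.COLOR_RGB2HSV)
m=np.zeros(C.shape[:2],bool); m[int(25*.8):int(290*.8),int(405*.8):511]=1
m&=(C[...,2]>7)&(C[...,2]<40)
P=C[m]; ce=P[:,:2].mean(0); 
h=P[P[:,2]>22.5]; g=P[P[:,2]<19]; print(len(h),len(g))
# handle: axis fit by upper ridge
e=np.linalg.svd(g[:,:2]-g[:,:2].mean(0),full_matrices=False)[2][0]; e=e*np.sign(e[0]); print("handle dir deg",np.degrees(np.arctan2(e[1],e[0])),g.mean(0))
n=np.array([-e[1],e[0]]); t=P[:,:2]@e
s=g[:,:2]@n; print("handle lat pct",np.percentile(s,[1,50,99])); 
tg=g[:,:2]@e; th=h[:,:2]@e; sh=h[:,:2]@n
print("t range",np.percentile(t,[.3,99.7]),"head t",np.percentile(th,[1,99]),"head lat",np.percentile(sh,[1,99]))
for q in np.linspace(tg.min()+5,tg.max()-5,6):
    k=np.abs(tg-q)<5; b=np.percentile(s[k],[3,97]); print(round(q),np.round(b,1),b.mean().round(1),g[k][:,2].max().round(1))
t0=P[:,:2]@e; 
print(cv2.minAreaRect(h[:,:2].astype(np.float32)))
for tt in (t0.min()+83,t0.min()+113): print(e*tt+n*np.median(s))
E
```

```text
clock: 11.27
eef_pos: [545.2, 118.1, 127.4]
tool_rot: [3.14, 0.002, 2.893]
force: [0.1, 0.7, -0.8]
width: 70.3
gripper_force: 0.0
[545.2 118.1 127.4] [3.140e+00 2.000e-03 2.893e+00] 11.2667 [[-0.0, 0.95, 0.33, 84.34], [1.0, 0.0, -0.0, -0.08], [-0.0, 0.33, -0.95, -142.77], [0.0, 0.0, 0.0, 1.0]] 301.6863782244092
bar 11800 ((18.78192901611328, 36.616180419921875), (149.95350646972656, 60.80278396606445), 0.05700143799185753)
plane [1.38053473e-03 7.56773721e-04 2.95258104e+01] 29.930428243737325
insert z 24.16970694417205
2544 3303
handle dir deg 16.479569026404942 [ 524.12347536 -192.91629924   14.99922793]
handle lat pct [-356.99638412 -334.34895016 -303.28523382]
t range [384.88641624 545.70265022] head t [517.56277946 544.28187251] head lat [-357.07561892 -298.51447013]
389 [-340.6 -328.2] -334.4 16.6
420 [-338.8 -326.6] -332.7 17.8
451 [-337.8 -325.2] -331.5 19.0
482 [-336.3 -323.4] -329.9 19.0
513 [-347.7 -299.9] -323.8 19.0
544 [-356.8 -356. ] -356.4 19.0
((590.9227905273438, -166.87831115722656), (55.129180908203125, 60.7708625793457), 18.79133415222168)
[ 542.66829394 -188.13686098]
[ 571.43592244 -179.62665828]
```

View pics/w6.png

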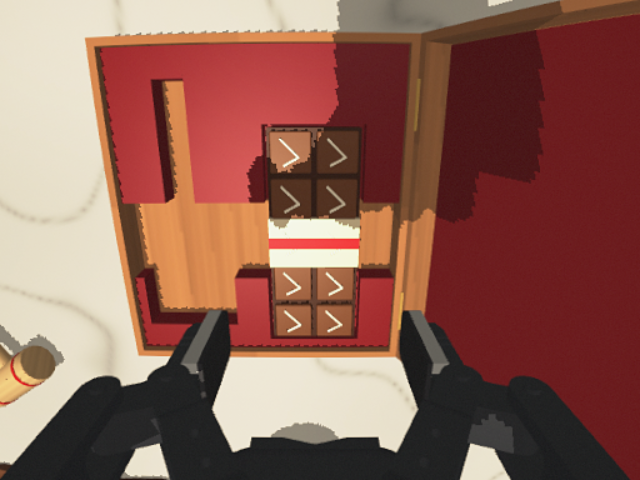

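The bar lies level in its compartment, centred at box (18.8, 36.6) with its top at z 30. Now I'll go for the mallet.

```bash
python3 -m handwheel '[{"delta_pos":[0.2,-1.5,0],"yaw":0.06},{"delta_pos":[0.3,-2.8,0],"yaw":0.06},{"delta_pos":[0.3,-3.2,0],"yaw":0.06},{"delta_pos":[0.3,-3.2,0],"yaw":0.06},{"delta_pos":[0.3,-3.2,0],"yaw":0.06},{"delta_pos":[0.3,-3.2,0],"yaw":0.06},{"delta_pos":[0.3,-3.2,0],"yaw":0.06},{"delta_pos":[0.3,-3.2,0],"yaw":0.06},{"delta_pos":[0.3,-3.2,0],"yaw":0.06},{"delta_pos":[0,-2.5,0],"yaw":0.044}]' -0.06; python3 -m handwheel '[{"delta_pos":[0,0,0],"yaw":0},{"delta_pos":[0,0,0],"yaw":0},{"delta_pos":[0,0,0],"yaw":0}]'
python3 w.py w7; cat > mal.py <<'E'
from h import *
import sys
C=np.load(sys.argv[1])["C"]; P=C.reshape(-1,3); P=P[~np.isnan(P[:,2])]
if len(sys.argv)>2: P=P-[0,0,float(sys.argv[2])]
e0=np.radians(float(sys.argv[3]) if len(sys.argv)>3 else 19.2); c0=eval(sys.argv[4]) if len(sys.argv)>4 else (570.7,-174.4)
for it in range(3):
    e=np.array([np.cos(e0),np.sin(e0)]); n=np.array([-e[1],e[0]])
    Q=P[:,:2]-c0; t=Q@e; s=Q@n
    k=(t>-114)&(t<13)&(np.abs(s)<11)&(P[:,2]>6)&(P[:,2]<25)
    qs=np.arange(-110,10,8.); mid=[]
    for q in qs:
        j=k&(np.abs(t-q)<4); mid.append(np.percentile(s[j],[3,97]).mean() if j.sum()>20 else np.nan)
    mid=np.array(mid); g=~np.isnan(mid); f=np.polyfit(qs[g],mid[g],1)
    e0+=np.arctan(f[0]); c0=c0+n*f[1]
h=(np.abs(s)<34)&(t>10)&(t<70)&(P[:,2]>18)&(P[:,2]<40)
print("yaw deg",np.degrees(e0),"tmin",t[k].min(),"pt",c0,"head t",np.percentile(t[h],[1,99]) if h.sum() else None, "s",np.percentile(s[h],[1,99]) if h.sum() else None)
print("ridge z at t=-60,-20,0",[np.percentile(P[k&(np.abs(t-q)<4),2],97).round(1) if (k&(np.abs(t-q)<4)).any() else None for q in(-100,-60,-20,0)])
E
python3 mal.py w7.npz
```

```text
clock: 12.15
eef_pos: [569.7, -177.3, 124.4]
tool_rot: [3.141, -0.002, -2.806]
force: [0.5, -0.4, 0.4]
width: 39.8
gripper_force: 0.0
clock: 12.4
eef_pos: [569.7, -173.0, 124.7]
tool_rot: [3.139, -0.002, -2.807]
force: [0.6, 0.8, -0.3]
width: 39.9
gripper_force: 0.0
[ 569.7 -173.   124.7] [ 3.139e+00 -2.000e-03 -2.807e+00] 12.4 [[-0.0, 0.95, 0.33, 84.37], [1.0, 0.0, -0.0, -0.02], [-0.0, 0.33, -0.95, -142.77], [0.0, 0.0, 0.0, 1.0]] 301.6863782244092
yaw deg 18.949434526814287 tmin -113.5319657464367 pt [ 570.5853063  -174.07068725] head t [11.71519419 46.87990324] s [-28.94085892  29.44985778]
ridge z at t=-60,-20,0 [np.float64(15.5), np.float64(17.9), np.float64(20.7), np.float64(21.3)]
```

```bash
python3 -m handwheel '[{"delta_pos":[0.09,-0.11,-2],"yaw":0},{"delta_pos":[0,0,-2.5],"yaw":0},{"delta_pos":[0,0,-2.5],"yaw":0},{"delta_pos":[0,0,-2],"yaw":0},{"delta_pos":[0,0,-1.5],"yaw":0},{"delta_pos":[0,0,-1],"yaw":0},{"delta_pos":[0,0,-0.3],"yaw":0},{"delta_pos":[0,0,0],"yaw":0},{"delta_pos":[0,0,0],"yaw":0}]'
```

```text
clock: 13.2
eef_pos: [572.1, -174.8, 8.5]
tool_rot: [-3.141, 0.001, -2.806]
force: [0.7, 0.4, -0.5]
width: 40.2
gripper_force: 0.0
```

```bash
python3 -m handwheel '[{"delta_pos":[-0.1,0.07,-0.3],"yaw":0},{"delta_pos":[0,0,-0.25],"yaw":0},{"delta_pos":[0,0,0],"yaw":0},{"delta_pos":[0,0,0],"yaw":0}]'; python3 -m handwheel '[{"delta_pos":[0,0,0],"yaw":0},{"delta_pos":[0,0,0],"yaw":0},{"delta_pos":[0,0,0],"yaw":0},{"delta_pos":[0,0,0],"yaw":0},{"delta_pos":[0,0,0],"yaw":0},{"delta_pos":[0,0,0],"yaw":0}]' -1
```

```text
clock: 13.53
eef_pos: [570.6, -174.7, 2.6]
tool_rot: [-3.141, 0.0, -2.807]
force: [0.2, 0.2, -0.9]
width: 39.9
gripper_force: 0.0
clock: 14.03
eef_pos: [570.6, -174.7, 2.7]
tool_rot: [-3.141, 0.0, -2.806]
force: [-0.9, -0.3, 5.4]
width: 12.0
gripper_force: 58.5
```

```bash
python3 -m handwheel '[{"delta_pos":[0,0,0.4],"yaw":0},{"delta_pos":[0,0,1],"yaw":0},{"delta_pos":[0,0,2],"yaw":0},{"delta_pos":[0,0,2],"yaw":0},{"delta_pos":[0,0,2],"yaw":0},{"delta_pos":[0,0,2],"yaw":0},{"delta_pos":[0,0,1],"yaw":0},{"delta_pos":[0,0,0],"yaw":0},{"delta_pos":[0,0,0],"yaw":0}]' -1; python3 w.py w8; python3 mal.py w8.npz 100
```

```text
clock: 14.78
eef_pos: [570.6, -174.6, 106.7]
tool_rot: [-3.141, 0.001, -2.806]
force: [-0.8, 0.6, -0.8]
width: 11.9
gripper_force: 58.5
[ 570.6 -174.6  106.7] [-3.141e+00  1.000e-03 -2.806e+00] 14.7833 [[-0.0, 0.95, 0.33, 84.37], [1.0, 0.0, -0.0, -0.02], [-0.0, 0.33, -0.95, -142.77], [0.0, 0.0, 0.0, 1.0]] 301.6863782244092
yaw deg 19.210045921865447 tmin -113.67827497845133 pt [ 570.716855   -174.44838779] head t [10.3799232  38.24048631] s [-9.14782313  9.05485809]
ridge z at t=-60,-20,0 [np.float64(19.5), np.float64(21.9), np.float64(24.2), np.float64(24.9)]
```

View pics/w8.png

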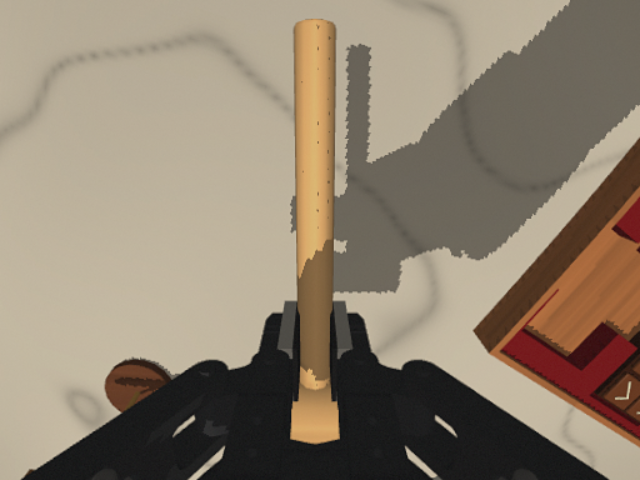

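The mallet is held level at about x 30, handle straight in the fingers (315,20→380). Carrying it over now.

```bash
python3 -m handwheel '[{"delta_pos":[-0.2,1,0],"yaw":-0.06},{"delta_pos":[-0.4,2,0],"yaw":-0.06},{"delta_pos":[-0.4,2.5,0],"yaw":-0.06},{"delta_pos":[-0.5,2.6,0],"yaw":-0.06},{"delta_pos":[-0.5,2.6,0],"yaw":-0.06},{"delta_pos":[-0.5,2.6,0],"yaw":-0.06},{"delta_pos":[-0.4,2.5,0],"yaw":-0.06},{"delta_pos":[-0.4,2.2,0],"yaw":-0.06},{"delta_pos":[-0.3,1.5,0],"yaw":-0.06},{"delta_pos":[-0.1,0.7,0],"yaw":-0.044}]' -1; python3 -m handwheel '[{"delta_pos":[0,0,0],"yaw":0},{"delta_pos":[0,0,0],"yaw":0},{"delta_pos":[0,0,-1],"yaw":0},{"delta_pos":[0,0,-1.5],"yaw":0},{"delta_pos":[0,0,-1.5],"yaw":0},{"delta_pos":[0,0,-1],"yaw":0},{"delta_pos":[0,0,0],"yaw":0},{"delta_pos":[0,0,0],"yaw":0}]'
python3 w.py w9; python3 fit.py w9.npz "(-58,97,4,69)"; python3 mal.py w9.npz 50 -14.2 "(533,28)"
```

```text
clock: 15.67
eef_pos: [531.6, 30.7, 104.7]
tool_rot: [3.142, -0.004, 2.894]
force: [0.6, -0.1, -0.1]
width: 11.6
gripper_force: 58.5
clock: 16.33
eef_pos: [533.0, 26.5, 55.6]
tool_rot: [-3.141, -0.002, 2.892]
force: [0.9, -0.1, -0.3]
width: 11.4
gripper_force: 58.5
[533.   26.5  55.6] [-3.141e+00 -2.000e-03  2.892e+00] 16.3333 [[-0.0, 0.95, 0.33, 84.34], [1.0, 0.0, -0.0, -0.08], [-0.0, 0.33, -0.95, -142.77], [0.0, 0.0, 0.0, 1.0]] 301.6863782244092
[ 5.17268e+02  8.69590e+01 -2.48000e-01  1.76000e-01] 0.8736976085020854 61405
bar_place [545.1 117.6  12. ]
mallet30 [533.2  27.7   6. ]
mallet0 [504.1  35.1   6. ]
yaw deg -14.382586779083725 tmin -113.19026654351669 pt [532.61784203  26.49013766] head t [10.49939799 38.58138173] s [-9.09337553  9.12448047]
ridge z at t=-60,-20,0 [np.float64(18.7), np.float64(21.0), np.float64(23.1), np.float64(24.1)]
```

```bash
python3 -m handwheel '[{"delta_pos":[0.05,0.12,-0.6],"yaw":0},{"delta_pos":[0,0,-0.8],"yaw":0},{"delta_pos":[0,0,-0.4],"yaw":0},{"delta_pos":[0,0,0],"yaw":0},{"delta_pos":[0,0,0],"yaw":0}]' -1
```

```text
clock: 16.8
eef_pos: [533.7, 28.6, 38.0]
tool_rot: [-3.141, -0.001, 2.893]
force: [0.5, -0.3, -0.5]
width: 11.6
gripper_force: 58.5
```

```bash
python3 -m handwheel '[{"delta_pos":[0,-0.08,-0.3],"yaw":0},{"delta_pos":[0,0,-0.3],"yaw":0},{"delta_pos":[0,0,-0.3],"yaw":0},{"delta_pos":[0,0,0],"yaw":0}]' -1; python3 -m handwheel '[{"delta_pos":[0,0,-0.25],"yaw":0},{"delta_pos":[0,0,-0.25],"yaw":0},{"delta_pos":[0,0,-0.2],"yaw":0},{"delta_pos":[0,0,0],"yaw":0},{"delta_pos":[0,0,0],"yaw":0}]'
```

```text
clock: 17.13
eef_pos: [533.6, 27.8, 28.8]
tool_rot: [-3.141, -0.001, 2.893]
force: [-0.3, -0.9, -1.3]
width: 11.8
gripper_force: 58.5
clock: 17.55
eef_pos: [533.9, 27.8, 22.2]
tool_rot: [-3.141, -0.0, 2.893]
force: [0.3, -0.0, -0.6]
width: 11.8
gripper_force: 58.5
```

```bash
python3 -m handwheel '[{"delta_pos":[0,0,-0.25],"yaw":0},{"delta_pos":[0,0,-0.25],"yaw":0},{"delta_pos":[0,0,-0.25],"yaw":0},{"delta_pos":[0,0,-0.15],"yaw":0},{"delta_pos":[0,0,0],"yaw":0},{"delta_pos":[0,0,0],"yaw":0}]' -1; python3 -m handwheel '[{"delta_pos":[0,0,-0.15],"yaw":0},{"delta_pos":[0,0,0],"yaw":0},{"delta_pos":[0,0,-0.1],"yaw":0},{"delta_pos":[0,0,0],"yaw":0},{"delta_pos":[0,0,0],"yaw":0}]'
```

```text
clock: 18.05
eef_pos: [533.8, 27.7, 13.2]
tool_rot: [-3.141, -0.0, 2.893]
force: [0.2, -0.2, -1.0]
width: 11.7
gripper_force: 58.5
clock: 18.47
eef_pos: [534.0, 27.8, 10.8]
tool_rot: [3.142, -0.0, 2.893]
force: [-0.5, 0.2, -1.4]
width: 11.5
gripper_force: 58.5
```

```bash
python3 -m handwheel '[{"delta_pos":[0,0,-0.1],"yaw":0},{"delta_pos":[0,0,-0.05],"yaw":0},{"delta_pos":[0,0,0],"yaw":0},{"delta_pos":[0,0,0],"yaw":0}]' -1; python3 -m handwheel '[{"delta_pos":[0,0,0],"yaw":0},{"delta_pos":[0,0,0],"yaw":0},{"delta_pos":[0,0,0],"yaw":0},{"delta_pos":[0,0,0],"yaw":0}]' -0.2;  python3 -m handwheel '[{"delta_pos":[0,0,0.5],"yaw":0},{"delta_pos":[0,0,1],"yaw":0},{"delta_pos":[0,0,2],"yaw":0},{"delta_pos":[0,0,3],"yaw":0},{"delta_pos":[0,0,3],"yaw":0},{"delta_pos":[0,0,3],"yaw":0},{"delta_pos":[0,0,0],"yaw":0},{"delta_pos":[0,0,0],"yaw":0}]'
python3 w.py w10; python3 mal.py w10.npz 6 -14.2 "(533.5,27.7)"; sed -i 's/w6/w10/' c6.py; python3 c6.py
```

```text
clock: 18.8
eef_pos: [533.9, 27.8, 9.3]
tool_rot: [3.142, -0.0, 2.893]
force: [0.3, -0.1, -0.9]
width: 12.1
gripper_force: 58.5
clock: 19.13
eef_pos: [534.1, 27.8, 9.4]
tool_rot: [3.142, 0.0, 2.893]
force: [0.4, 0.5, -0.0]
width: 34.3
gripper_force: 0.0
clock: 19.8
eef_pos: [535.4, 28.0, 136.9]
tool_rot: [3.14, 0.005, 2.893]
force: [-1.0, -0.3, -1.2]
width: 34.0
gripper_force: 0.0
[535.4  28.  136.9] [3.14  0.005 2.893] 19.8 [[-0.0, 0.95, 0.33, 84.34], [1.0, 0.0, -0.0, -0.08], [-0.0, 0.33, -0.95, -142.77], [0.0, 0.0, 0.0, 1.0]] 301.6863782244092
yaw deg -14.27324628926681 tmin -113.47673753649835 pt [533.50927098  27.73664454] head t [12.03521484 69.28516234] s [-30.17610928  30.87397274]
ridge z at t=-60,-20,0 [np.float64(18.4), np.float64(18.6), np.float64(20.3), np.float64(21.5)]
bar 11217 ((18.287261962890625, 36.8443717956543), (62.583316802978516, 150.05136108398438), 89.38062286376953)
plane [2.06328896e-03 7.13823098e-03 2.92832443e+01] 29.93615858148894
insert z 24.218195105104698
```

View pics/w10.png

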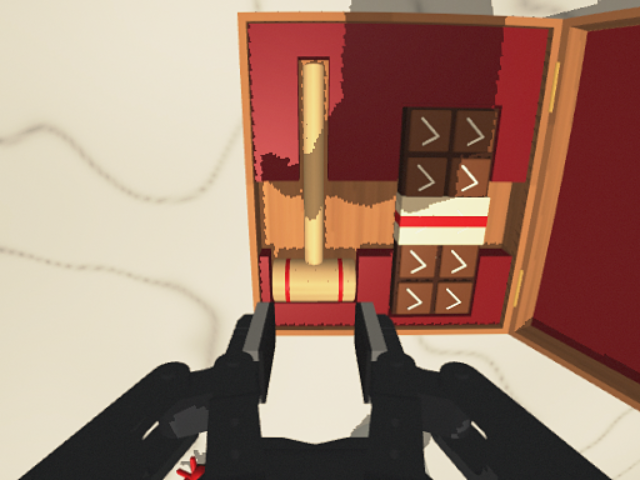

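Both parts lie home: the mallet in slot and pocket (≈315,60→300), the bar beside it. Next I'll take closed fingers over and behind the lid.

```bash
python3 -m handwheel '[{"delta_pos":[0,0,3],"yaw":0},{"delta_pos":[0,0,4],"yaw":0},{"delta_pos":[0,0,4],"yaw":0},{"delta_pos":[0,0.5,4],"yaw":0},{"delta_pos":[0.3,2,2],"yaw":0},{"delta_pos":[0.5,3,0],"yaw":0},{"delta_pos":[0.5,3,0],"yaw":0},{"delta_pos":[0.5,3,0],"yaw":0},{"delta_pos":[0.5,3,0],"yaw":0},{"delta_pos":[0.5,3,0],"yaw":0}]' -1;  python3 -m handwheel '[{"delta_pos":[0.4,3,0],"yaw":0},{"delta_pos":[0.4,3,0],"yaw":0},{"delta_pos":[0.4,3,0],"yaw":0},{"delta_pos":[0.3,2.2,0],"yaw":0},{"delta_pos":[0,1,0],"yaw":0},{"delta_pos":[0,0,0],"yaw":0},{"delta_pos":[0,0,0],"yaw":0}]'
cat > lid.py <<'E'
from h import *
s=status.read_state(); e=np.array(s["eef_pos"]); a=-.248
dx,dy=e[0]-516.9,e[1]-87; print("tcp box",np.round([np.cos(a)*dx+np.sin(a)*dy,-np.sin(a)*dx+np.cos(a)*dy,e[2]],1),"F",np.round(s["force"],1))
C=cloud(get_image("top")); P=C.reshape(-1,3);P=P[~np.isnan(P[:,2])]
dx,dy=P[:,0]-516.9,P[:,1]-87; x=np.cos(a)*dx+np.sin(a)*dy; y=-np.sin(a)*dx+np.cos(a)*dy
# highest points near lid by x-bin ends (away from the tool)
for lo,hi in((-108,-70),(70,108)):
    m=(x>lo)&(x<hi)&(y>-105)&(y<230)&(P[:,2]>40)&(P[:,2]<240)
    if m.sum(): 
        i=np.argsort(P[m,2])[-8:]; print(lo,m.sum(),"top",np.round([y[m][i].mean(),P[m,2][i].mean()],1),"y range",np.round([y[m].min(),y[m].max()],1))
E
python3 lid.py
```

```text
clock: 20.68
eef_pos: [561.2, 204.1, 302.9]
tool_rot: [-3.14, -0.003, 2.893]
force: [-0.1, -0.1, -0.1]
width: -0.1
gripper_force: 0.0
clock: 21.27
eef_pos: [576.5, 323.5, 303.2]
tool_rot: [-3.139, -0.001, 2.893]
force: [1.0, -0.7, 0.8]
width: -0.4
gripper_force: 0.0
tcp box [-2.000e-01  2.439e+02  3.032e+02] F [ 1.  -0.7  0.8]
-108 655 top [181.7 208.9] y range [105.7 204.6]
70 742 top [181.7 209. ] y range [-64.  204.2]
```

```bash
python3 -m handwheel '[{"delta_pos":[0,0,-2],"yaw":0},{"delta_pos":[0,0,-3],"yaw":0},{"delta_pos":[0,0,-3],"yaw":0},{"delta_pos":[0,0,-3],"yaw":0},{"delta_pos":[0,0,-1.5],"yaw":0},{"delta_pos":[0,0,-0.3],"yaw":0},{"delta_pos":[0,0,0],"yaw":0},{"delta_pos":[-0.25,-0.97,0],"yaw":0},{"delta_pos":[-0.25,-0.97,0],"yaw":0},{"delta_pos":[0,0,0],"yaw":0}]' -1;  python3 -m handwheel '[{"delta_pos":[-0.25,-0.97,0],"yaw":0},{"delta_pos":[-0.25,-0.97,0],"yaw":0},{"delta_pos":[-0.25,-0.97,0],"yaw":0},{"delta_pos":[-0.25,-0.97,0],"yaw":0},{"delta_pos":[-0.25,-0.97,0],"yaw":0}]'; python3 lid.py
```

```text
clock: 22.15
eef_pos: [572.8, 301.6, 178.2]
tool_rot: [-3.141, 0.002, 2.889]
force: [-1.1, -0.8, 1.0]
width: 0.2
gripper_force: 0.0
clock: 22.57
eef_pos: [560.7, 259.6, 179.2]
tool_rot: [3.134, 0.003, 2.893]
force: [-2.9, 10.6, 24.5]
width: -0.0
gripper_force: 13.7
tcp box [  0.  178.1 179.2] F [-2.9 10.6 24.5]
-108 511 top [141.6 225. ] y range [ 99.8 164.5]
70 602 top [142.3 223.1] y range [-32.9 163.6]
```

```bash
python3 -m handwheel '[{"delta_pos":[0,0,1],"yaw":0},{"delta_pos":[0,0,1],"yaw":0},{"delta_pos":[0,0,0],"yaw":0},{"delta_pos":[0,0,0],"yaw":0}]' -1; python3 lid.py
```

```text
clock: 22.95
eef_pos: [559.7, 256.0, 196.7]
tool_rot: [-3.141, 0.001, 2.892]
force: [-0.1, -0.5, -0.4]
width: 0.3
gripper_force: 0.0
tcp box [ -0.  174.4 196.7] F [-0.1 -0.5 -0.4]
-108 497 top [139.6 224.6] y range [ 99.5 159.6]
70 583 top [142.9 224.1] y range [100.3 160. ]
```

```bash
python3 -m handwheel '[{"delta_pos":[-0.2,-0.8,0.2],"yaw":0},{"delta_pos":[-0.2,-0.8,0],"yaw":0},{"delta_pos":[0,0,0],"yaw":0}]' -1;  python3 -m handwheel '[{"delta_pos":[-0.2,-0.8,0.2],"yaw":0},{"delta_pos":[-0.2,-0.8,0],"yaw":0},{"delta_pos":[0,0,0],"yaw":0}]'; python3 lid.py
```

```text
clock: 23.25
eef_pos: [555.0, 237.9, 198.1]
tool_rot: [-3.139, -0.001, 2.89]
force: [-0.3, -0.1, -0.5]
width: 0.0
gripper_force: 0.0
clock: 23.5
eef_pos: [551.1, 222.1, 200.5]
tool_rot: [-3.14, -0.0, 2.89]
force: [0.7, -1.3, 0.4]
width: -0.1
gripper_force: 0.0
tcp box [  0.  139.4 200.5] F [ 0.7 -1.3  0.4]
-108 334 top [111.7 229.7] y range [ 97.9 124.7]
70 431 top [110.5 229.7] y range [ 98.1 124.4]
```

```bash
python3 -m handwheel '[{"delta_pos":[-0.2,-0.8,0],"yaw":0},{"delta_pos":[-0.2,-0.8,0],"yaw":0},{"delta_pos":[-0.2,-0.8,0],"yaw":0},{"delta_pos":[-0.2,-0.8,0],"yaw":0},{"delta_pos":[-0.2,-0.8,0],"yaw":0},{"delta_pos":[-0.2,-0.8,0],"yaw":0}]' -1; python3 lid.py; python3 -m handwheel '[{"delta_pos":[-0.2,-0.8,-0.2],"yaw":0},{"delta_pos":[-0.2,-0.8,-0.2],"yaw":0},{"delta_pos":[-0.2,-0.8,-0.2],"yaw":0},{"delta_pos":[-0.2,-0.8,-0.2],"yaw":0}]';python3 lid.py
```

```text
clock: 24.05
eef_pos: [539.1, 175.8, 200.3]
tool_rot: [-3.141, -0.0, 2.892]
force: [0.1, 0.5, -0.5]
width: 0.1
gripper_force: 0.3
tcp box [-2.000e-01  9.160e+01  2.003e+02] F [ 0.1  0.5 -0.5]
-108 157 top [ 70.  227.7] y range [50.4 76.9]
70 153 top [ 69.8 228. ] y range [50.1 96.8]
clock: 24.43
eef_pos: [531.2, 144.0, 192.0]
tool_rot: [-3.141, -0.0, 2.893]
force: [0.3, 0.4, 0.1]
width: -0.0
gripper_force: 0.2
tcp box [-1.00e-01  5.88e+01  1.92e+02] F [0.3 0.4 0.1]
-108 322 top [ 34.7 218.9] y range [ 15.3 119.5]
70 251 top [ 33.5 220.2] y range [-67.7 105.4]
```

```bash
python3 -m handwheel '[{"delta_pos":[-0.2,-0.8,-0.35],"yaw":0},{"delta_pos":[-0.2,-0.8,-0.35],"yaw":0},{"delta_pos":[-0.2,-0.8,-0.35],"yaw":0},{"delta_pos":[-0.2,-0.8,-0.35],"yaw":0},{"delta_pos":[-0.17,-0.67,-0.5],"yaw":0},{"delta_pos":[-0.17,-0.67,-0.5],"yaw":0},{"delta_pos":[-0.17,-0.67,-0.5],"yaw":0},{"delta_pos":[-0.17,-0.67,-0.5],"yaw":0}]' -1; python3 lid.py
```

```text
clock: 25.15
eef_pos: [516.4, 85.4, 157.8]
tool_rot: [-3.142, -0.0, 2.893]
force: [-0.5, 0.5, 0.1]
width: -0.1
gripper_force: 0.1
tcp box [-1.000e-01 -1.700e+00  1.578e+02] F [-0.5  0.5  0.1]
-108 553 top [-32.6 180.3] y range [-48.4  73.3]
70 297 top [-33.6 180. ] y range [-48.3  30.8]
```

```bash
python3 -m handwheel '[{"delta_pos":[-0.14,-0.56,-0.63],"yaw":0},{"delta_pos":[-0.14,-0.56,-0.63],"yaw":0},{"delta_pos":[-0.14,-0.56,-0.63],"yaw":0},{"delta_pos":[-0.14,-0.56,-0.63],"yaw":0},{"delta_pos":[-0.11,-0.42,-0.75],"yaw":0},{"delta_pos":[-0.11,-0.42,-0.75],"yaw":0},{"delta_pos":[-0.11,-0.42,-0.75],"yaw":0},{"delta_pos":[-0.11,-0.42,-0.75],"yaw":0},{"delta_pos":[0,0,0],"yaw":0}]' -1; python3 lid.py;  python3 -m handwheel '[{"delta_pos":[-0.07,-0.3,-0.8],"yaw":0},{"delta_pos":[-0.07,-0.3,-0.8],"yaw":0},{"delta_pos":[-0.07,-0.3,-0.8],"yaw":0},{"delta_pos":[-0.07,-0.3,-0.8],"yaw":0},{"delta_pos":[0,0,0],"yaw":0},{"delta_pos":[0,0,0],"yaw":0}]'; python3 lid.py
```

```text
clock: 25.95
eef_pos: [505.4, 45.7, 101.6]
tool_rot: [-3.14, -0.003, 2.891]
force: [-1.2, -0.4, -0.4]
width: 0.2
gripper_force: 0.0
tcp box [ -1.1 -42.9 101.6] F [-1.2 -0.4 -0.4]
-108 568 top [-81.4 104.9] y range [-91.9  29.2]
70 256 top [-82.7 105.2] y range [-92.  -33.7]
clock: 26.5
eef_pos: [503.4, 34.5, 70.5]
tool_rot: [-3.141, -0.001, 2.892]
force: [-0.5, -0.5, -0.2]
width: -0.1
gripper_force: 0.0
tcp box [ -0.2 -54.2  70.5] F [-0.5 -0.5 -0.2]
-108 454 top [-39.6  58.2] y range [-98.9   3.9]
70 194 top [-73.2  57.1] y range [-98.9 -50.7]
```

```bash
python3 -m handwheel '[{"delta_pos":[0,0,3],"yaw":0},{"delta_pos":[0,-1,3],"yaw":0},{"delta_pos":[0,-2,3],"yaw":0},{"delta_pos":[0,-3,3],"yaw":0},{"delta_pos":[0,-3,0],"yaw":0},{"delta_pos":[0,-3,0],"yaw":0},{"delta_pos":[0,0,0],"yaw":0},{"delta_pos":[0,0,0],"yaw":0},{"delta_pos":[0,0,0],"yaw":0}]' -1
python3 - <<'E'
from h import *
im=get_image("top");C=cloud(im); P=C.reshape(-1,3);P=P[~np.isnan(P[:,2])]; a=-.248
dx,dy=P[:,0]-516.9,P[:,1]-87; x=np.cos(a)*dx+np.sin(a)*dy; y=-np.sin(a)*dx+np.cos(a)*dy
m=(np.abs(x)<100)&(np.abs(y)<90)&(P[:,2]<75)&(P[:,2]>35); print(m.sum(),np.linalg.lstsq(np.c_[x[m],y[m],np.ones(m.sum())],P[m,2],rcond=None)[0])
cv2.imwrite("pics/z.png",cv2.resize(im["color"][:,:,::-1],(800,600)))
E
```

```text
clock: 27.3
eef_pos: [503.9, -83.8, 190.8]
tool_rot: [3.141, -0.0, 2.893]
force: [-1.0, 0.3, -0.0]
width: 0.2
gripper_force: 0.0
1065 [1.48782161e-03 8.10046162e-04 5.35509925e+01]
```

View pics/z.png

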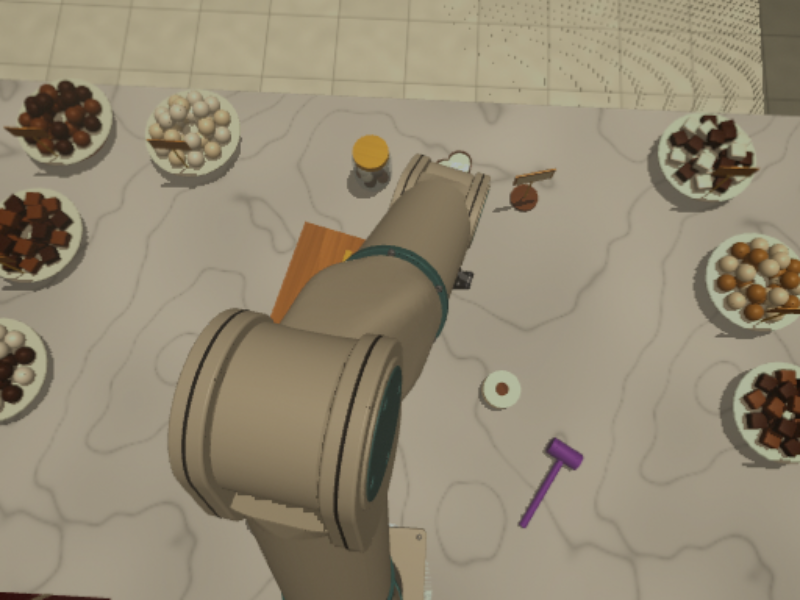

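The lid reads level at z 53.6 mm, so it is fully shut (slope under 0.002). The bystanders are where they were and the arm is clear.

```bash
python3 -c "
from cell import ctrl
print(ctrl.finish_job())"
```

```text
the job is handed in; nothing more can be done
None
```

The job is handed in at about 27 s of the 69 s allowed: bar and mallet measured home in their compartments, the lid shut softly and level, and nothing else moved in the last top picture; no verdict came back.

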